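# Start a board test: close the lid on its catch, power on, press start

### The arm

A 7-joint arm with a two-finger parallel gripper is mounted at the origin on a cart in front of the work surface, level with it; the furniture and walls round the work are solid. World frame = base frame: x ahead of the robot, y to its left, z up, the work surface at z = 0. Lengths are in m, angles in rad, forces in N, time in s.
With the tool pointing down it reaches from about 0.4 to 0.85 m from the base axis. Payload 10.4 kg.
Tool frame: the origin (TCP) lies midway between the tips of the shut fingers; the grasp point (between the pads) lies 19 mm behind it; z points along the fingers, y is the line along which they close (so a half turn about z gives the same grasp; the last joint's range is limited). The gripper opens to 85 mm and grips with 20 to 120 N. Pads are 22 mm wide; open, the fingers measure 114 mm over their backs; the gripper's body (76 mm by 85 mm) begins 54 mm behind the grasp point. The pads swing forward as they close: fully open they stand 13 mm farther back than shut.
Start: joints at [-0.023, 0.332, -0.065, 1.46, 0.022, 1.35, -0.088], TCP at [0.625, 0, 0.231] pointing down, gripper open.
Joint ranges: [-2.6, 2.6], [-0.5, 2.12], [-1.47, 1.34], [0.16, 2.42], [-1.27, 4.41], [0.06, 2.06], [-2.6, 2.6]. Speed limits (rad/s): [2.22, 2.22, 2.79, 2.79, 3.14, 3.14, 3.14].

### API

Orientations are given as a unit quaternion [x, y, z, w].
In Python, from workcell import get_obs, camera, camera_params, hand_in gives the robot as it stands.
- The arm moves only by the tool carry_out, never from a script. Its argument "commands" is a list that holds one entry, the list of rows, each a list of 6 numbers: the shift along the tool's x, y, z in units of 40 mm (1.0 is 40 mm), then the turn, a rotation vector about the tool's x, y, z in units of 6 degrees (1.0 is 6 degrees). In form: [[[x, y, z, ax, ay, az], ...]]. A call has 1 to 20 rows; each row shifts and turns the commanded pose from where the row before left it, along the tool's axes as they then stand; what a row does not reach is not made up. A row lasts 1/12 s, in which the tool goes at most 41.7 mm and 7.16 degrees, less where a joint would pass 70% of its speed; a pose out of reach is approached as far as the arm can. A call is refused whole if a number of a shift passes 1 or a number of a turn 1, either way. A call with a gripper value outside its range is refused whole. "hand" is the closure, from -1 (fully open) to 1 (shut), set as the call begins (left out, the last holds). The fingers move at their own pace and stop on an object; "force" is the grip in N (left out, the last holds). Time passes only in rows, so rows that do not move let the fingers close. It gives the time, the measured TCP pose, the force, the opening and the grip force at its end, in the units of the state.
- get_obs(): the state, without advancing time (a new reading comes with each control period).
- camera(name): name is "scene" or "side" or "wrist"; returns the picture (420x560x3 uint8, red, green, blue); there is no depth.
- camera_params(name): a dict with "mtx" (3x3 intrinsics, pixels), "R" (3x3) and "t" (3): a world point X has camera coordinates R X + t. Camera axes: x right, y down, z forward; pixel columns grow to the right and rows downward; lengths in m; the calibration is good to about 2 mm. A picture is of the moment at which its call begins: read the wrist's pose just before it. camera_params takes no time and is no camera call; for the wrist camera it gives the pose at the moment of the call.
- hand_in(): hands the job in; it is judged then, once.
The state is a dict: "clock": time; "joint_pos": joint angles; "joint_velocities": joint speeds; "tau": joint torques, N m; "position": TCP position; "ee_rot": TCP orientation; "ft_force": force on the tool from outside, world axes, zero at the start; "torque": the same for the moment, N m; "grip_width": opening from 0.0 (shut) to 1.0 (fully open); "grasp_force": force on a finger pad.
Only numpy, scipy, OpenCV 4.12 (cv2) and the standard library are available. Lean on these libraries where they do the work, as an engineer would, in place of code of your own. Each camera call takes 0.05 s, during which the arm holds its last target. There are 200 camera calls.

### The job

Start a test on the board tester: push its raised lid down until the spring catch at its front holds it shut by itself, then press down the raised near half of the rocker to switch the power on, and only then press the low flat round start button fully in and let it out again. Leave the mushroom-shaped stop button alone, and only push and press: lift or shift nothing, neither the board inside the tester nor the things lying around it.

Things in the scene. Friction and masses are not known exactly. Their poses are not given: they have to be found in the camera images.
- tester: Board tester, fixed: grey case, x = -157 (front) to +127 mm (rear), 234 mm wide (y), deck 58 mm high. Origin on the bench under it; x points from the front to the rear, z up. Lid over the rear part; before it on the deck, in a row at x = -128 mm, y = -72, 0 and +72 mm, stand rocker, start button and stop button, in an order that differs from start to start.
- lid_hinge (a point): Point on the lid's hinge line (which runs along the tester's y), midway, 105 mm above the bench and at x = +112 mm in the tester's frame.
- lid_front (a point): Point on the outer (upper) face of the lid, middle of its 32 mm deep front rail, 150 mm from the hinge line, 16 mm from the front edge; moves with the lid. The lid is an 8 mm thick aluminium frame with a clear window, 200 mm wide; shut, its upper face is 109 mm above the bench, 4 mm above the hinge line. Pushed on the rail from above it swings forward and down.
- lid (a joint): Lid angle in rad: 0 shut and level, grows as it opens; starts raised at 0.62 to 0.82. Its hinge spring pushes back with about 6 N at the front rail when nearly shut; with the catch, about 12 N close it. Let go before it catches, it springs up again. It stops hard at -0.012; caught, it rests between -0.012 and 0.02.
- latch (a joint): Angle in rad of the spring catch that holds the lid: 0 at rest, up to 0.4 pushed out of the way. The coming lid pushes it aside by itself and it snaps back over the lid's striker bar; it need not be touched.
- latch_plate (a point): Top of the catch's steel thumb plate (17 by 34 mm), in the middle of the tester just before the lid, 97 mm above the bench; pressing it down would release the lid.
- power_rocker (a joint): Rocker angle in rad: 0 off (the half nearer the front of the case stands up), 0.4 on (that half down). Over-centre spring: it takes about 4 N and snaps over past 0.2, then stays.
- rocker_near_end (a point): Point on the upper face of the rocker's near half, 13 mm from its pivot towards the front of the case; it moves with the rocker (about 75 mm above the bench off, 69 mm on). The rocker is 35 by 22 mm, plain grey, long along the tester's x, in a black frame whose top is 66 mm above the bench.
- start_button (a joint): Travel of the start button in m: 0 out, 0.006 fully in; springs back. About 1.5 N to begin, 5 N fully in.
- start_button_top (a point): Centre of the top of the start button: flat steel disc 24 mm across in a black collar 40 mm across, 80 mm above the bench when out (the collar 70 mm); it is pressed straight down.
- stop_button (a joint): Travel of the stop button in m: 0 out, 0.005 in; springs back.
- stop_button_top (a point): Centre of the top of the stop button: grey domed mushroom head 38 mm across, 92 mm above the bench. To be left alone.
- board: Green circuit board, 86 by 132 by 16 mm, lying loose in the nest under the lid; origin under its middle. It stays where it is.
- next_board: Loose green circuit board, 86 by 132 by 16 mm, flat on the bench left of the tester; origin under its middle. Bystander.
- marker: Loose felt marker, 128 mm long, 12 mm thick, on the bench right of the tester; origin under its middle. Bystander.
- wick_bobbin: Loose bobbin, 45 mm across, 10 mm high, on the bench to the left of the tester's front; origin under its middle. Bystander.

How it is judged:
On the way, in this order (a step that is already met when the one before it is completed fails the run):
1. the lid is shut and held by the catch alone, no finger on it (value of joint lid below 0.03 rad and value of joint latch below 0.05 rad and contact force between each of the arm, the fingers and tester below 0.5 N), for 0.2 s.
2. the rocker is over in its on position (value of joint power_rocker above 0.36 rad), for 0.2 s.
3. the start button is pressed fully in (value of joint start_button above 0.005 m), for 0.05 s.
At the end, for the whole second after the job is handed in: The lid is shut (under 0.03 rad) and held by the catch (back within 0.05 rad of rest), the rocker is on (over 0.36 rad), the start button has been pressed in by more than 5 mm and is out again (within 1 mm), the stop button is out, and the board lies still (value of joint lid below 0.03 rad and value of joint latch below 0.05 rad and value of joint power_rocker above 0.36 rad and value of joint each of start_button, stop_button below 0.001 m and linear speed of board below 0.01 m/s); the robot touches nothing.
It fails at once if the rocker is switched on while the lid is not shut (value of joint power_rocker above 0.2 rad and value of joint lid above 0.04 rad).
It fails at once if the start button is pressed before the power is on and the lid is shut (value of joint start_button above 0.003 m and (value of joint power_rocker below 0.2 rad or value of joint lid above 0.04 rad)).
It fails at once if the stop button is pressed (over 2 mm) (value of joint stop_button above 0.002 m).
It fails at once if the board in the tester is lifted or shifted (over 8 mm) (distance of board from where it was at the start of the episode above 0.008 m).
It fails at once if the next board, the marker or the bobbin is lifted or shifted (over 10 mm) (distance of any of next_board, marker, wick_bobbin from where it was at the start of the episode above 0.01 m).
It also fails if it takes over 48 s, if anything falls off the work surface, if the arm or the gripper's body presses on something with over 40 N, if the wrist force passes 120 N, or if a joint passes its speed limit or range.

## Working session

There is one attempt and no reset: what is moved stays moved. The work goes in short steps, Python scripts to look and compute and a tool call to move; the robot and the scene stay as the last step left them, time stands still between calls to the robot, and variables do not carry over. Pictures are saved under pics/ and viewed, at most 10 in all, crops included, and the job is handed in when it is done.

Besides the shell and the picture viewer there is one more tool, called after "Call:" as name([rows], argument=value, ...), one row to a line, values as JSON. carry_out: Moves the arm, as the interface text tells. Its arguments: {"type":"object","properties":{"commands":{"type":"array"},"hand":{"type":"number"},"force":{"type":"number"}},"required":["commands"]}

```bash
mkdir -p pics
python3 - <<'E'
from workcell import *
import cv2,json
for n in("scene","side"):
    cv2.imwrite(f"pics/{n}0.png",camera(n)[:,:,::-1]); p=camera_params(n); print(n,p)
o=get_obs(); print(o["clock"],o["position"],o["ee_rot"],o["grip_width"])
E
```

```text
scene {'mtx': array([[398.63976778,   0.        , 282.11315145],
       [  0.        , 398.63976778, 212.14282661],
       [  0.        ,   0.        ,   1.        ]]), 'R': array([[-0.49064575, -0.87129205,  0.01081293],
       [-0.38984834,  0.20840127, -0.89698784],
       [ 0.77928494, -0.44431867, -0.44192295]]), 't': array([0.47817531, 0.27521539, 0.55225534])}
side {'mtx': array([[395.61626098,   0.        , 283.16216887],
       [  0.        , 395.61626098, 207.5842181 ],
       [  0.        ,   0.        ,   1.        ]]), 'R': array([[ 0.97996362, -0.19912552,  0.00450844],
       [-0.11697135, -0.59368117, -0.79615349],
       [ 0.16121105,  0.7796741 , -0.60507793]]), 't': array([-0.54672939,  0.24747596,  0.65676951])}
0.1 [ 6.24662188e-01 -7.60244707e-06  2.30592807e-01] [ 7.07107994e-01  7.07105284e-01 -4.69119097e-04 -4.26279486e-04] 0.9983698624580957
```

View pics/scene0.png

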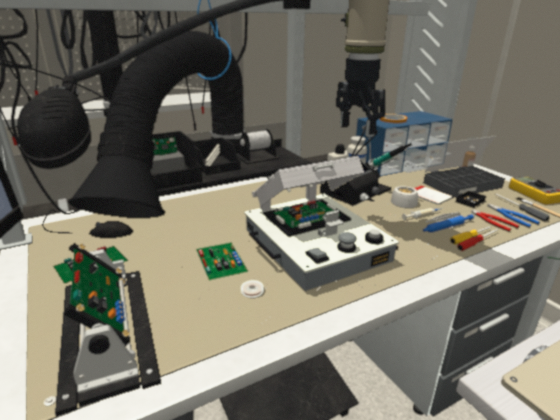

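View pics/side0.png

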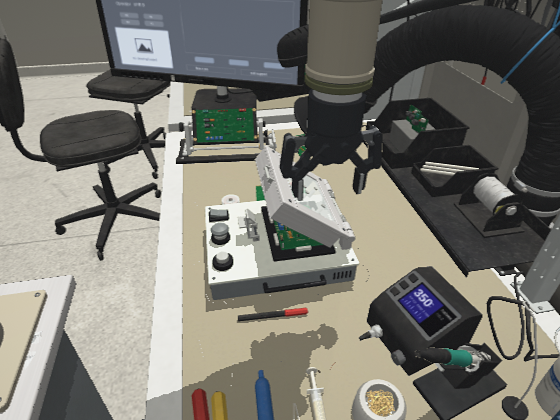

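The tester sits around (320,235) in the scene view and (280,240) in the side view. Its front faces the robot, and rocker, start and stop seem to run left to right in the scene view. I'll enlarge both views to get exact pixels.

Run:
```python
import cv2
for n,(x,y,w,h),k in(("scene",(235,150,170,135),4.7),("side",(195,140,170,165),3.6)):
    im=cv2.imread(f"pics/{n}0.png")[y:y+h,x:x+w]
    im=cv2.resize(im,None,fx=k,fy=k,interpolation=cv2.INTER_CUBIC)
    for i in range(0,w,20): cv2.putText(im,str(x+i),(int(i*k),10),0,.4,(0,0,255)); cv2.line(im,(int(i*k),0),(int(i*k),h*9),(0,0,255),1) if 0 else cv2.line(im,(int(i*k),12),(int(i*k),20),(0,0,255),1)
    for i in range(0,h,20): cv2.putText(im,str(y+i),(0,int(i*k)+4),0,.4,(0,0,255))
    cv2.imwrite(f"pics/{n}0c.png",im)
```

```text
(no output)
```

View pics/scene0c.png

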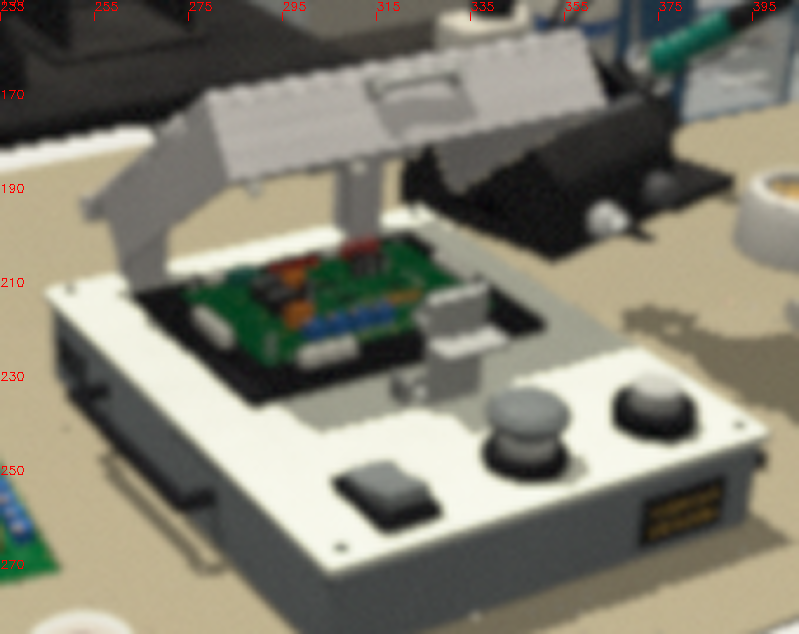

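View pics/side0c.png

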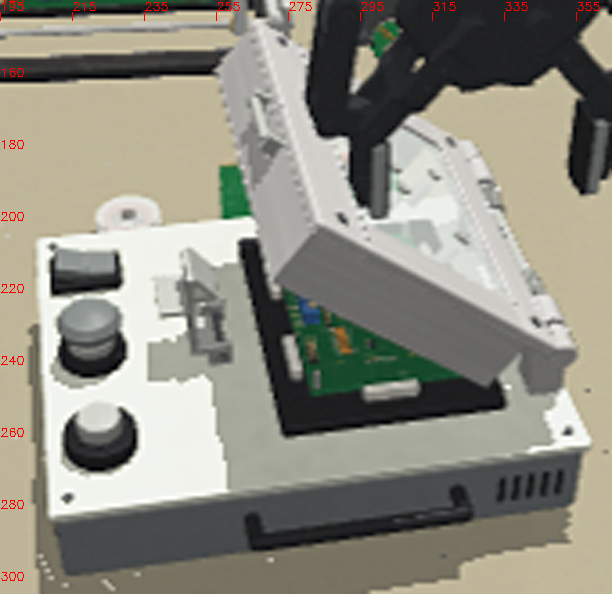

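The order is rocker at y=+72 (left, scene 317,254), stop mushroom in the middle (347,237), and start disc at y=-72 (374,233). The lid's upper front edge runs from (279,170) to (360,156). Next I'll fit the tester pose and the lid angle.

```bash
cat > fit.py <<'E'
from workcell import *
import numpy as np
from scipy.optimize import least_squares
P={n:camera_params(n) for n in("scene","side")}
def T(q,X):
    c,s=np.cos(q[2]),np.sin(q[2]); return np.array([q[0]+c*X[0]-s*X[1],q[1]+s*X[0]+c*X[1],X[2]])
def lid(a,d,h,y): return np.array([.112-d*np.cos(a)-h*np.sin(a),y,.105+d*np.sin(a)+h*np.cos(a)])
def px(n,W):
    p=P[n]; c=p["mtx"]@(p["R"]@W+p["t"]); return c[:2]/c[2]
D=[("scene",(-157,117,58),(305.2,271.7)),("scene",(-157,-117,58),(397.8,241.9)),("scene",(127,117,58),(245,212.1)),
("scene",(-128,-72,80),(374.4,233)),("scene",(-128,0,90),(347.1,236.8)),("scene",(-128,72,68),(317.5,254)),
("side",(-157,117,58),(205.3,206.7)),("side",(-157,-117,58),(209.4,283.6)),("side",(127,-117,58),(358.3,262.8)),
("side",(-128,-72,80),(222.8,257.8)),("side",(-128,0,90),(220,227.5)),("side",(-128,72,68),(218.6,214.4))]
L=[("scene",100,(279,170.2)),("scene",-100,(359.5,156.4)),("side",-100,(283.9,202.5)),("side",100,(266.7,145.6))]
def res(q): return np.r_[[px(n,T(q,np.array(X)/1e3))-u for n,X,u in D],[px(n,T(q,lid(q[3],.166,.004,y)))-u for n,y,u in L]].ravel()
if __name__=="__main__":
    s=least_squares(res,[.6,0,0,.7],loss="soft_l1"); q=s.x
    print(q,np.round(res(q).reshape(-1,2),1).tolist())
    for n,X in dict(rock=(-.141,.072,.075),start=(-.128,-.072,.08),stop=(-.128,0,.092),latch=(-.06,0,.097)).items(): print(n,T(q,X).round(4))
    print("lidfront",T(q,lid(q[3],.150,.004,0)),"shut",T(q,lid(0,.15,.004,0)),"L60 shut",T(q,lid(0,.15,.004,.06)))
E
python3 fit.py
```

```text
[0.58128542 0.16970772 0.2387337  0.70002017] [[13.8, 5.0], [-6.9, -7.3], [-18.0, 10.7], [-5.6, -5.4], [1.0, -2.2], [6.3, 2.7], [-13.3, 4.6], [16.4, 0.2], [0.4, -23.6], [9.1, -3.6], [-0.5, 0.0], [-8.5, 1.4], [481.9, -150.7], [389.5, -133.1], [-236.9, -299.6], [-215.1, -237.4]]
rock [0.4273 0.2063 0.075 ]
start [0.4739 0.0695 0.08  ]
stop [0.4569 0.1394 0.092 ]
latch [0.523  0.1555 0.097 ]
lidfront [0.57613446 0.16845411 0.20469428] shut [0.54436316 0.16072177 0.109     ] L60 shut [0.53017482 0.21902006 0.109     ]
```

```bash
sed -i 's/004,y)))-u/004,y\/1e3)))-u/' fit.py; python3 fit.py
```

```text
[ 0.58550761  0.1389877  -0.01256602  0.66090938] [[-0.1, -1.2], [1.0, -0.8], [-1.2, -0.8], [0.1, -2.0], [0.3, -2.2], [-0.5, -1.3], [-0.4, -0.1], [-0.3, 0.5], [1.8, 0.5], [-0.2, -2.0], [-0.3, -0.4], [0.0, -0.6], [0.4, -0.1], [-0.4, -0.6], [-2.0, -0.3], [-2.9, -0.7]]
rock [0.4454 0.2128 0.075 ]
start [0.4566 0.0686 0.08  ]
stop [0.4575 0.1406 0.092 ]
latch [0.5255 0.1397 0.097 ]
lidfront [0.57663782 0.13909917 0.20023299] shut [0.54751061 0.1394652  0.109     ] L60 shut [0.54826455 0.19946046 0.109     ]
```

Call:
carry_out([
  [[0, 0, -0.6, 0, 0, 0], [0.65, -0.3, 0, 0, 0, 0], [0.65, -0.3, 0, 0, 0, 0], [0.65, -0.3, 0, 0, 0, 0], [0.65, -0.3, 0, 0, 0, 0], [0, 0, 0, 0, 0, 0], [0, 0, 0, 0, 0, 0], [0, 0, 0, 0, 0, 0], [0, 0, 0, 0, 0, 0]],
], hand=1, force=40)

```text
clock: 0.85
position: [0.5774, 0.1025, 0.2551]
ee_rot: [0.708, 0.706, -0.0, 0.0]
ft_force: [-0.0, -0.8, 0.3]
grip_width: 0.002
grasp_force: 0.0
```

Run:
```python
from fit import *
q=[.5855,.139,-.0126,.66]
for a in(.7,.66,.6,.5,.4,.3,.2,.1,.05,0,-.012): print(a,T(q,lid(a,.150,.004,-.035)).round(4))
```

```text
0.7 [0.5798 0.1041 0.2047]
0.66 [0.5761 0.1041 0.2001]
0.6 [0.571  0.1042 0.193 ]
0.5 [0.5635 0.1043 0.1804]
0.4 [0.5573 0.1044 0.1671]
0.3 [0.5526 0.1044 0.1531]
0.2 [0.5493 0.1045 0.1387]
0.1 [0.5474 0.1045 0.124 ]
0.05 [0.547  0.1045 0.1165]
0 [0.5471 0.1045 0.109 ]
-0.012 [0.5471 0.1045 0.1072]
```

Call:
carry_out([
  [[0, 0.1, 0.55, 0, 0, 0], [0, 0.1, 0.55, 0, 0, 0], [0, -0.14, 0.2, 0, 0, 0], [0, -0.14, 0.2, 0, 0, 0], [0, -0.12, 0.2, 0, 0, 0], [0, -0.1, 0.2, 0, 0, 0], [0, -0.09, 0.2, 0, 0, 0], [0, -0.08, 0.2, 0, 0, 0], [0, -0.07, 0.2, 0, 0, 0], [0, -0.05, 0.2, 0, 0, 0], [0, 0, 0, 0, 0, 0]],
])

```text
clock: 1.77
position: [0.5525, 0.1041, 0.1456]
ee_rot: [0.707, 0.707, -0.001, -0.001]
ft_force: [0.8, -0.8, 1.8]
grip_width: -0.002
grasp_force: 0.9
```

Run:
```python
from workcell import *
import cv2
im=camera("side")[100:310,180:400,::-1]
cv2.imwrite("pics/s1.png",cv2.resize(im,None,fx=2.8,fy=2.8,interpolation=cv2.INTER_CUBIC))
```

```text
(no output)
```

View pics/s1.png

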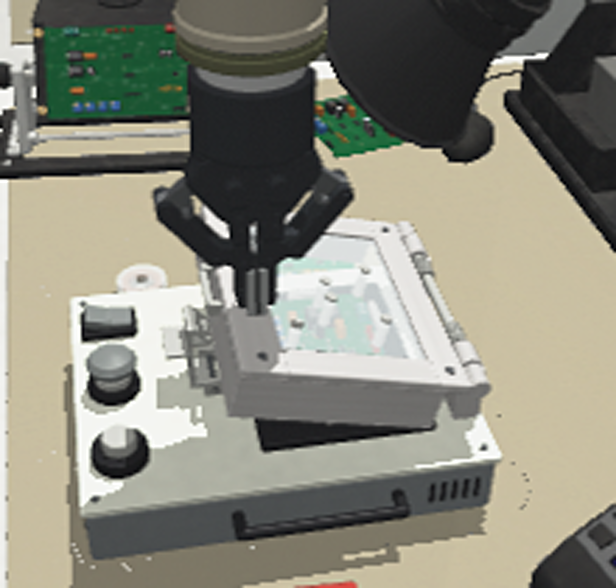

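The fingertip sits on the front rail and the lid is about 2/3 down. I'll keep pushing down.

Call:
carry_out([
  [[0, -0.04, 0.2, 0, 0, 0], [0, -0.03, 0.2, 0, 0, 0], [0, -0.02, 0.2, 0, 0, 0], [0, -0.01, 0.15, 0, 0, 0], [0, 0, 0.1, 0, 0, 0], [0, 0, 0.1, 0, 0, 0], [0, 0, 0, 0, 0, 0]],
])

```text
clock: 2.4
position: [0.5495, 0.1045, 0.109]
ee_rot: [0.707, 0.707, 0.0, -0.0]
ft_force: [-1.6, 0.9, 3.2]
grip_width: 0.002
grasp_force: 1.9
```

Call:
carry_out([
  [[0, 0, 0.05, 0, 0, 0], [0, 0, 0.05, 0, 0, 0], [0, 0, 0, 0, 0, 0], [0, 0, 0, 0, 0, 0]],
])

```text
clock: 2.73
position: [0.5496, 0.1045, 0.1072]
ee_rot: [0.707, 0.707, 0.0, 0.0]
ft_force: [-9.9, -1.0, 20.3]
grip_width: -0.001
grasp_force: 10.2
```

Call:
carry_out([
  [[0, 0, 0.04, 0, 0, 0], [0, 0, 0.04, 0, 0, 0], [0, 0, 0, 0, 0, 0]],
])

```text
clock: 2.98
position: [0.5498, 0.1045, 0.1069]
ee_rot: [0.707, 0.707, 0.001, 0.0]
ft_force: [-23.3, -4.1, 47.6]
grip_width: 0.001
grasp_force: 24.1
```

Hard stop reached. I'll back off upward and look.

Call:
carry_out([
  [[0, 0, -0.15, 0, 0, 0], [0, 0, -0.3, 0, 0, 0], [0, 0, -0.5, 0, 0, 0], [0, 0, -0.5, 0, 0, 0], [0, 0, 0, 0, 0, 0], [0, 0, 0, 0, 0, 0], [0, 0, 0, 0, 0, 0]],
])

```text
clock: 3.57
position: [0.5492, 0.1039, 0.1596]
ee_rot: [0.707, 0.707, -0.0, -0.0]
ft_force: [-0.2, -0.4, -0.7]
grip_width: -0.003
grasp_force: 0.0
```

Run:
```python
from workcell import *
import cv2
im=camera("side")[100:310,180:400,::-1]
cv2.imwrite("pics/s2.png",cv2.resize(im,None,fx=2.8,fy=2.8,interpolation=cv2.INTER_CUBIC))
```

```text
(no output)
```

View pics/s2.png

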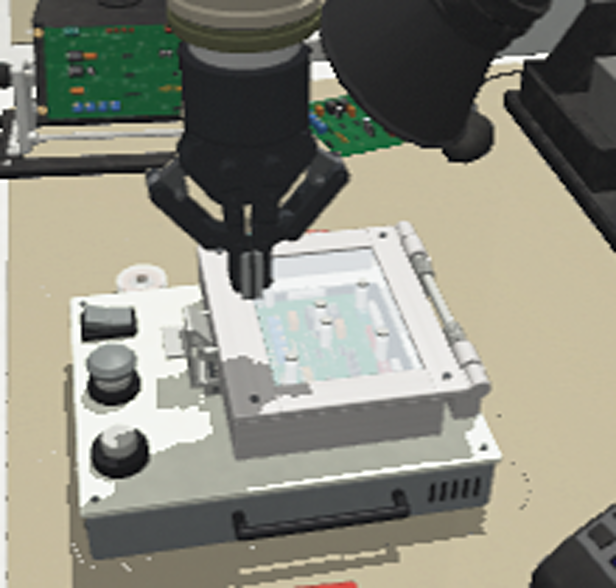

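The lid is shut and level with nothing on it. Next is the rocker.

Call:
carry_out([
  [[0.54, -0.54, 0, 0, 0, 0], [0.54, -0.54, 0, 0, 0, 0], [0.54, -0.54, 0, 0, 0, 0], [0.54, -0.54, 0, 0, 0, 0], [0.54, -0.54, 0, 0, 0, 0], [0, 0, 0, 0, 0, 0], [0, 0, 0.6, 0, 0, 0], [0, 0, 0.6, 0, 0, 0], [0, 0, 0.5, 0, 0, 0], [0, 0, 0, 0, 0, 0], [0, 0, 0, 0, 0, 0]],
])

```text
clock: 4.53
position: [0.4406, 0.2115, 0.0912]
ee_rot: [0.707, 0.707, -0.001, -0.001]
ft_force: [-0.1, -0.3, -0.1]
grip_width: 0.001
grasp_force: 0.0
```

Run:
```python
from workcell import *
import cv2,numpy as np
a=camera("side")[150:310,180:330,::-1];b=camera("scene")[180:300,250:410,::-1]
r=lambda m:cv2.resize(m,(400,int(400*m.shape[0]/m.shape[1])),interpolation=cv2.INTER_CUBIC)
a,b=r(a),r(b);c=np.zeros((max(len(a),len(b)),800,3),np.uint8);c[:len(a),:400]=a;c[:len(b),400:]=b
cv2.imwrite("pics/s3.png",c)
```

```text
(no output)
```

View pics/s3.png

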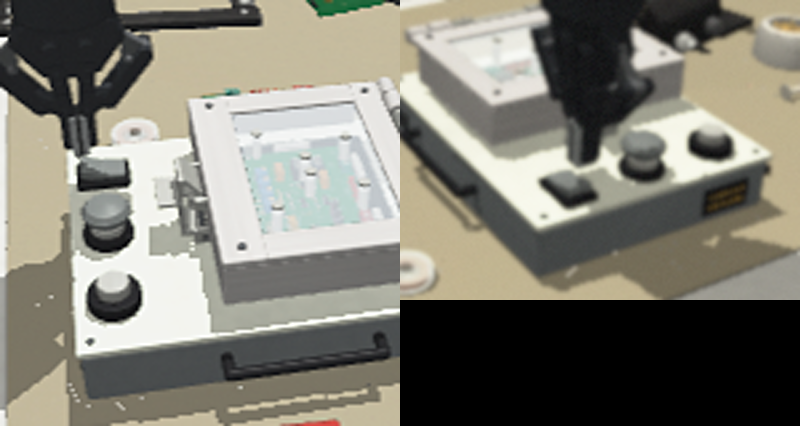

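The tip hangs over the near end of the rocker. I'll press down stepwise.

Call:
carry_out([
  [[0, 0, 0.15, 0, 0, 0], [0, 0, 0.15, 0, 0, 0], [0, 0, 0.1, 0, 0, 0], [0, 0, 0.1, 0, 0, 0], [0, 0, 0.05, 0, 0, 0], [0, 0, 0, 0, 0, 0]],
])

```text
clock: 5.13
position: [0.4412, 0.212, 0.0699]
ee_rot: [0.707, 0.707, -0.0, -0.0]
ft_force: [-1.7, 0.1, 1.3]
grip_width: -0.002
grasp_force: 1.0
```

Call:
carry_out([
  [[0, 0, 0.04, 0, 0, 0], [0, 0, 0.03, 0, 0, 0], [0, 0, 0, 0, 0, 0], [0, 0, 0, 0, 0, 0]],
])

```text
clock: 5.47
position: [0.4416, 0.2121, 0.0693]
ee_rot: [0.707, 0.707, 0.0, 0.0]
ft_force: [-11.1, -6.0, 28.2]
grip_width: 0.001
grasp_force: 14.3
```

Call:
carry_out([
  [[0, 0, -0.3, 0, 0, 0], [0, 0, -0.6, 0, 0, 0], [0, 0, -0.6, 0, 0, 0], [-0.5, 0.05, 0, 0, 0, 0], [-0.6, 0.05, 0, 0, 0, 0], [-0.6, 0.05, 0, 0, 0, 0], [-0.6, 0.05, 0, 0, 0, 0], [-0.6, 0.05, 0, 0, 0, 0], [-0.69, 0.13, 0, 0, 0, 0], [0, 0, 0, 0, 0, 0], [0, 0, 0, 0, 0, 0]],
])

```text
clock: 6.38
position: [0.4569, 0.067, 0.1273]
ee_rot: [0.708, 0.706, 0.0, 0.0]
ft_force: [-0.3, 0.2, 0.7]
grip_width: -0.004
grasp_force: 0.0
```

Run:
```python
from workcell import *
import cv2,numpy as np
a=camera("side")[150:310,180:330,::-1];b=camera("scene")[180:300,250:410,::-1]
r=lambda m:cv2.resize(m,(400,int(400*m.shape[0]/m.shape[1])),interpolation=cv2.INTER_CUBIC)
a,b=r(a),r(b);c=np.zeros((max(len(a),len(b)),800,3),np.uint8);c[:len(a),:400]=a;c[:len(b),400:]=b
cv2.imwrite("pics/s4.png",c)
```

```text
(no output)
```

View pics/s4.png

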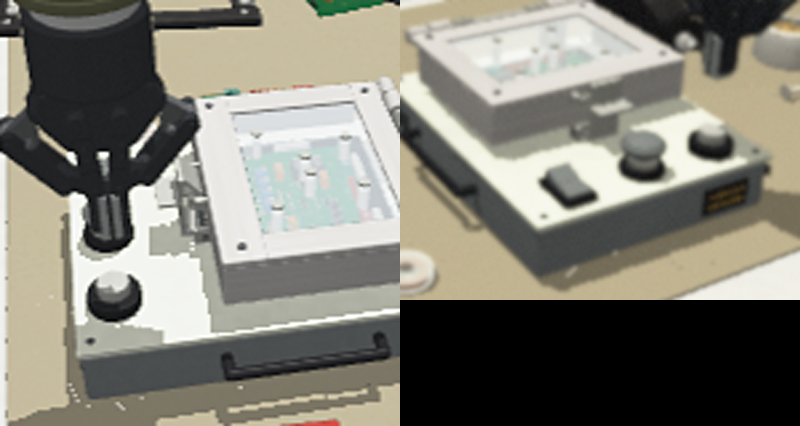

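The rocker is on (rear half now up) and the lid is still shut. Next I'll press the start button.

Call:
carry_out([
  [[0, 0, 0.5, 0, 0, 0], [0, 0, 0.45, 0, 0, 0], [0, 0, 0.15, 0, 0, 0], [0, 0, 0.1, 0, 0, 0], [0, 0, 0.08, 0, 0, 0], [0, 0, 0.05, 0, 0, 0], [0, 0, 0.03, 0, 0, 0], [0, 0, 0, 0, 0, 0], [0, 0, 0, 0, 0, 0]],
])

```text
clock: 7.23
position: [0.4567, 0.0691, 0.074]
ee_rot: [0.707, 0.707, 0.0, -0.0]
ft_force: [-6.4, 1.5, 9.2]
grip_width: 0.003
grasp_force: 4.8
```

Call:
carry_out([
  [[0, 0, 0.03, 0, 0, 0], [0, 0, 0.02, 0, 0, 0], [0, 0, 0, 0, 0, 0], [0, 0, 0, 0, 0, 0]],
])

```text
clock: 7.57
position: [0.457, 0.0691, 0.0736]
ee_rot: [0.707, 0.707, 0.001, 0.0]
ft_force: [-15.2, -0.4, 30.7]
grip_width: -0.001
grasp_force: 15.4
```

The button is at its end stop (stiff, 31 N). Now I'll release and check.

Call:
carry_out([
  [[0, 0, -0.3, 0, 0, 0], [0, 0, -0.6, 0, 0, 0], [0, 0, -0.8, 0, 0, 0], [0, 0, -0.8, 0, 0, 0], [0, 0, -0.8, 0, 0, 0], [0, 0, 0, 0, 0, 0], [0, 0, 0, 0, 0, 0], [0, 0, 0, 0, 0, 0]],
])

```text
clock: 8.23
position: [0.4567, 0.0684, 0.2029]
ee_rot: [0.707, 0.707, 0.0, 0.0]
ft_force: [0.3, -0.6, -0.7]
grip_width: -0.001
grasp_force: 0.0
```

Run:
```python
from workcell import *
import cv2,numpy as np
a=camera("side")[150:310,180:330,::-1];b=camera("scene")[180:300,250:410,::-1]
r=lambda m:cv2.resize(m,(400,int(400*m.shape[0]/m.shape[1])),interpolation=cv2.INTER_CUBIC)
a,b=r(a),r(b);c=np.zeros((max(len(a),len(b)),800,3),np.uint8);c[:len(a),:400]=a;c[:len(b),400:]=b
cv2.imwrite("pics/s5.png",c)
```

```text
(no output)
```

View pics/s5.png

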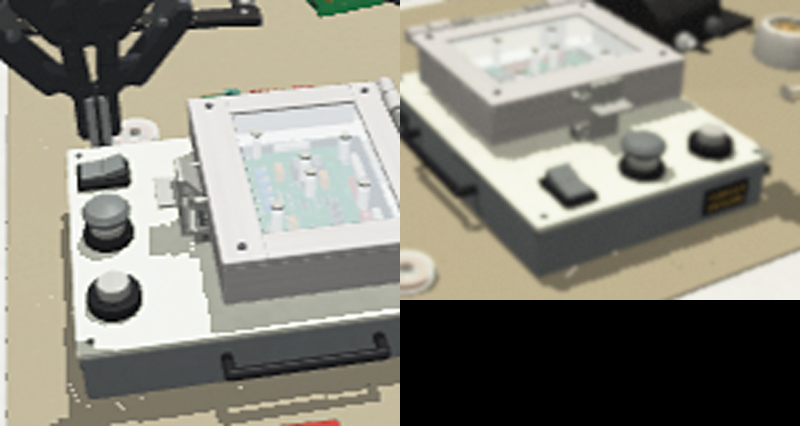

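The lid is shut, the rocker is on, the start button is out again and the stop button is untouched. The arm is clear, so I'll hand in.

```bash
python3 -c "
from workcell import *
print(hand_in())"
```

```text
the job is handed in; nothing more can be done
None
```

I handed the job in at about 8 s on the robot's clock: the lid is shut and caught, the rocker is on, and the start button was pressed to its stop and is out again. The stop button and the things around the tester were left alone; the hand-in returned no verdict.

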